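# Lay out four finished prints on their packing pads

### The job

Four finished prints lie about the desk: an orange gear, a yellow hexagonal nut, a blue chain link and a green cross knob. Set each one flat on the packing pad that bears its outline, centred and turned so that it fits the outline, and let go of it. Leave the red heart box and the glue stick where they are.

Things in the scene. Friction and masses are not known exactly. Their poses are not given: they have to be found in the camera images.
- gear_c (a point): orange 3D-printed gear lying flat: 12 teeth, 50 mm over the tooth tips, 36 mm tall, small dark bore on top. Round: its yaw does not matter; grasp it anywhere across its 50 mm. Loose, about 45 g. This point: its centre, 18 mm above its underside; z axis up.
- nut_c (a point): yellow 3D-printed hexagonal nut lying flat: 46 mm across flats (each side face 26.5 mm wide), 36 mm tall, big dark bore on top. Its y axis is square to one pair of flats (the other pairs every 60 degrees); looks the same every 60 degrees. Loose, about 45 g. This point: its centre, 18 mm above its underside; z axis up.
- link_c (a point): blue 3D-printed chain link lying flat, oblong with round ends: 70 mm long (x axis), 34 mm wide (y axis), 36 mm tall, dark slot on top (not a real hole). Looks the same every 180 degrees. Loose, about 45 g. This point: its centre, 18 mm above its underside; z axis up.
- cross_c (a point): green 3D-printed cross-shaped clamp knob lying flat: plus sign 54 mm over each pair of arms, arms 24 mm wide along its x and y axes, 36 mm tall, brass dot on top. Looks the same every 90 degrees. Loose, about 45 g. This point: its centre, 18 mm above its underside; z axis up.
- pad_gear_top (a point): fixed charcoal-black square packing pad, 88 x 88 mm, 4 mm thick, with the bold outline of a shape drawn flat on it, a coloured line 5 mm wide (orange gear outline). This point: middle of the outline, on the pad's top face (4 mm above the desk). The outline's axes are those of the gear: yaw does not matter.
- pad_nut_top (a point): fixed charcoal-black square packing pad, 88 x 88 mm, 4 mm thick, with the bold outline of a shape drawn flat on it, a coloured line 5 mm wide (yellow hexagon outline). This point: middle of the outline, on the pad's top face (4 mm above the desk). The outline's axes are those of the nut: with both yaws equal (or differing by the part's symmetry) the part lies within the outline.
- pad_link_top (a point): fixed charcoal-black square packing pad, 88 x 88 mm, 4 mm thick, with the bold outline of a shape drawn flat on it, a coloured line 5 mm wide (blue oblong outline). This point: middle of the outline, on the pad's top face (4 mm above the desk). The outline's axes are those of the link: with both yaws equal (or differing by the part's symmetry) the part lies within the outline.
- pad_cross_top (a point): fixed charcoal-black square packing pad, 88 x 88 mm, 4 mm thick, with the bold outline of a shape drawn flat on it, a coloured line 5 mm wide (green plus-sign outline). This point: middle of the outline, on the pad's top face (4 mm above the desk). The outline's axes are those of the cross knob: with both yaws equal (or differing by the part's symmetry) the part lies within the outline.
- heart_c (a point): bystander: loose red heart-shaped printed box, about 79 mm wide, 32 mm tall, at the left end of the work. This point: inside it, 15 mm up.
- glue_c (a point): bystander: loose upright glue stick, white with purple cap, 29 mm diameter, 85 mm tall, at the right end of the work. This point: its centre.
Things that resemble listed ones, but are neither listed nor needed, are in the scene too. Of the things that look like the part that bears link_c, the larger one is meant. There is more than one size of the part that bears cross_c; the job needs the smaller.

How it is judged:
At the end, for the whole second after the job is handed in: Each of the four prints rests flat (tilt under 0.1 rad, underside within 4 mm of the pad's top face) on the pad with its own outline, within 12 mm of the outline's middle, turned to within 0.26 rad (15 degrees) of the outline up to the part's symmetry (the gear any way round), released and at rest (horizontal distance between gear_c and pad_gear_top below 0.012 m and z of gear_c in the frame of pad_gear_top between 0.014 and 0.022 m and angle between each of gear_c, nut_c, link_c, cross_c's own z axis and vertical below 0.1 rad and linear speed of each of gear, nut, link, cross below 0.02 m/s and angular speed of each of gear, nut, link, cross below 0.2 rad/s and horizontal distance between nut_c and pad_nut_top below 0.012 m and z of nut_c in the frame of pad_nut_top between 0.014 and 0.022 m and (angle between the x axis of nut_c and the x axis of pad_nut_top, either way round below 0.26 rad or angle between the x axis of nut_c and the x axis of pad_nut_top, either way round between 0.787 and 1.307 rad) and horizontal distance between link_c and pad_link_top below 0.012 m and z of link_c in the frame of pad_link_top between 0.014 and 0.022 m and angle between the x axis of link_c and the x axis of pad_link_top, either way round below 0.26 rad and horizontal distance between cross_c and pad_cross_top below 0.012 m and z of cross_c in the frame of pad_cross_top between 0.014 and 0.022 m and (angle between the x axis of cross_c and the x axis of pad_cross_top, either way round below 0.26 rad or angle between the x axis of cross_c and the y axis of pad_cross_top, either way round below 0.26 rad)); the robot touches nothing.
It fails at once if the heart box is moved by more than 25 mm or tipped over (distance of heart_c from where it was at the start of the episode above 0.025 m or angle between heart_c's own z axis and vertical above 0.5 rad).
It fails at once if the glue stick is moved by more than 25 mm or tipped over (distance of glue_c from where it was at the start of the episode above 0.025 m or angle between glue_c's own z axis and vertical above 0.5 rad).
It also fails if it takes over 93 s, if anything falls off the work surface, if the arm or the gripper's body presses on something with over 40 N, if the wrist force passes 120 N, or if a joint passes its speed limit or range.

### The arm

A 6-joint arm with a two-finger parallel gripper is mounted at the origin on the work surface. World frame = base frame: x ahead of the robot, y to its left, z up, the work surface at z = 0. Lengths are in m, angles in rad, forces in N, time in s.
With the tool pointing down it reaches from about 0.275 to 0.75 m from the base axis. Payload 10.2 kg.
Tool frame: the origin (TCP) lies between the finger pads; the fingertips stand tips_ahead ahead of it and the grasp point (between the pads) lies 8 mm behind it (tips_ahead is the distance from the TCP to the fingertips, in m); z points along the fingers, y is the line along which they close (so a half turn about z gives the same grasp; the last joint's range is limited). The gripper opens to 88 mm and grips with 3 to 60 N. Pads are 18 mm wide; open, the fingers measure 123 mm over their backs; the gripper's body (75 mm by 187 mm) begins 45 mm behind the grasp point.
Start: joints at [0.938, 0.313, 1.498, -0, 1.331, -0.223], TCP at [0.209, 0.482, 0.25] pointing down, gripper open.
Joint ranges: [-2.94, 2.94], [-0.97, 2.17], [0.19, 2.56], [-1.23, 4.37], [0.02, 3.11], [-2.88, 2.88]. Speed limits (rad/s): [2.39, 2.39, 3.01, 3.14, 3.14, 3.14].

### API

Orientations are given as a rotation vector (axis times angle).
In Python, from rig import * gives the robot as it stands. Calls block until the motion is done:
- reach(position, orientation): joint-space move of the TCP to a pose.
- move_linear(position, v=0.15, frame=None, threshold=None): straight line of the TCP; frame=None keeps the orientation; v is the mean speed in m/s. With threshold (N) it stops when the force on the tool has changed by that much, and returns True; else False.
- move_joints(angles): joint-space move.
- grip(opening, grasp_force=None): finger opening in m; grasp_force is the grip in N (None keeps the last); returns when the fingers have stopped.
- pause(seconds).
- solve_ik(position, orientation): joint angles nearest the present ones, or None.
- read_camera(name): name is "side" or "top" or "wrist"; returns (picture, depth): 400x640x3 uint8, blue, green, red; 400x640 float32, m along the optical axis (not along the pixel's ray), 0 where there is no reading.
- camera_model(name): a dict with "fx", "fy", "cx", "cy" (pixels), "camera_from_world" (4x4, takes a point from world to camera coordinates); the wrist camera has in their place "tool_from_camera" (4x4, takes a point from camera to tool coordinates, whose origin is the TCP and whose axes are the flange's). Camera axes: x right, y up, looking along -z (the intrinsics and any distortion apply to the point x, -y, -z); pixel columns grow to the right and rows downward; lengths in m; the calibration is good to about 2 mm. A picture is of the moment at which its call begins: read the wrist's pose just before it. camera_model takes no time and is no camera call.
A pose or a line that the arm cannot do raises MotionError and nothing moves.
- job_done(): hands the job in; it is judged then, once.
Readings, each from a call of its own:
- get_time(): time.
- get_joints(): joint angles.
- get_joint_velocities(): joint speeds.
- get_effort(): joint torques, N m.
- get_tcp_pos(): TCP position.
- get_orientation(): TCP orientation.
- get_force(): force on the tool from outside, world axes, zero at the start.
- get_wrist_torque(): the same for the moment, N m.
- get_width(): finger opening in m.
- get_grip_force(): force on a finger pad.
Only numpy, scipy, OpenCV 4.12 (cv2) and the standard library are available. Lean on these libraries where they do the work, as an engineer would, in place of code of your own. Each camera call takes 0.05 s, during which the arm holds its last target. There are 200 camera calls.

## Working session

There is one attempt and no reset: what is moved stays moved. The work goes in short steps, each a Python script; the robot and the scene stay as the last script left them, time stands still between calls to the robot, and variables do not carry over. Pictures are saved under pics/ and viewed, at most 14 in all, crops included, and the job is handed in when it is done.

```bash
mkdir -p pics; ls; python3 - <<'E'
from rig import *
import cv2,numpy as np
for n in("top","side"):
    p,d=read_camera(n);cv2.imwrite(f"pics/{n}0.png",p);np.save(f"pics/{n}0.npy",d)
    print(n,camera_model(n))
print(camera_model("wrist"),get_tcp_pos(),get_orientation(),get_time(),get_width())
try: print(tips_ahead)
except Exception as e: print(e)
E
```

```text
pics
top {'fx': 487.31266290201273, 'fy': 487.31266290201273, 'cx': 312.12954729319995, 'cy': 191.16919081161967, 'camera_from_world': array([[ 0.001248  , -0.99999157,  0.00391208, -0.00154386],
       [ 0.98243493,  0.00195607,  0.18659522, -0.55882539],
       [-0.1866013 ,  0.00361049,  0.98242909, -1.18634011],
       [ 0.        ,  0.        ,  0.        ,  1.        ]])}
side {'fx': 437.33978065944285, 'fy': 437.33978065944285, 'cx': 315.5557617020811, 'cy': 196.79177853358306, 'camera_from_world': array([[ 0.72653711, -0.68680414, -0.02106916, -0.403955  ],
       [ 0.34543508,  0.33856934,  0.8752402 , -0.24930693],
       [-0.59398522, -0.64317251,  0.48322943, -0.81698703],
       [ 0.        ,  0.        ,  0.        ,  1.        ]])}
{'fx': 306.7062764850525, 'fy': 306.7062764850525, 'cx': 317.2496476389937, 'cy': 191.9321633867584, 'tool_from_camera': array([[ 1.67497987e-04,  9.65744698e-01,  2.59494028e-01,
         6.61804938e-02],
       [ 9.99999868e-01, -3.54681002e-05, -5.13479391e-04,
        -5.61143311e-04],
       [-4.86686239e-04,  2.59494080e-01, -9.65744576e-01,
        -1.35905736e-01],
       [ 0.00000000e+00,  0.00000000e+00,  0.00000000e+00,
         1.00000000e+00]])} [0.20906381 0.48136639 0.24924154] [-6.39083555e-01 -3.07545622e+00  1.60459072e-03] 0.1 0.0879813006568724
0.011
```

View pics/top0.png

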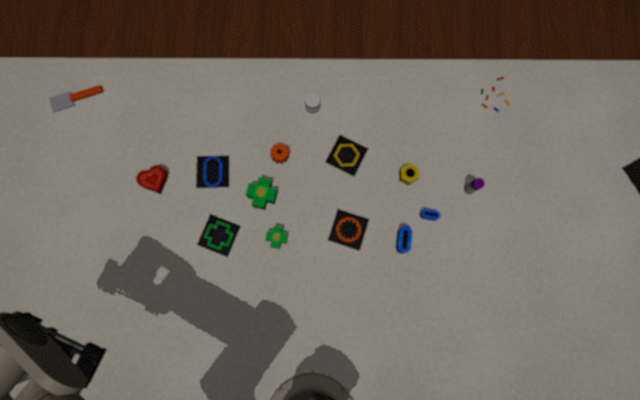

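View pics/side0.png

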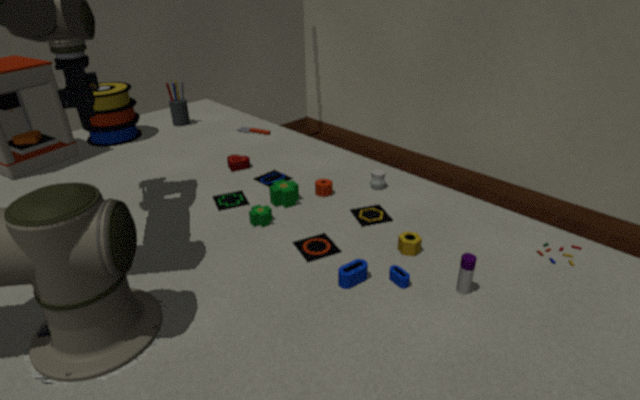

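The top view shows these objects (pixel positions):
- **Crosses:** (262,192) is larger and (277,236) is smaller. The smaller one is the one to use.
- **Links:** (404,239) is larger and (430,214) is smaller. The larger one is the one to use.
- **Other parts:** gear (280,153) and nut (409,173).
- **Pads:** link (212,171), cross (218,235), nut (347,155) and gear (348,230).
- **Bystanders:** heart (152,178) and glue stick (475,184).

Next I'll measure them and make an enlarged crop to confirm.

```bash
cat > h.py <<'E'
import cv2,numpy as np
HUE={'orange':(4,15),'yellow':(20,35),'green':(45,80),'blue':(95,125)}
def mask(img,c,s=140,v=60):
    h=cv2.cvtColor(img,cv2.COLOR_BGR2HSV);lo,hi=HUE[c]
    return cv2.inRange(h,(lo,s,v),(hi,255,255))
def to_plane(uv,m,cfw,z):
    """pixels -> world points on the plane at height z"""
    uv=np.asarray(uv,float).reshape(-1,2);w=np.linalg.inv(cfw)
    d=np.c_[(uv[:,0]-m['cx'])/m['fx'],-(uv[:,1]-m['cy'])/m['fy'],-np.ones(len(uv))]@w[:3,:3].T
    return w[:3,3]+d*((z-w[2,3])/d[:,2])[:,None]
def cloud(uv,depth,m,cfw):
    uv=np.asarray(uv).reshape(-1,2);t=depth[uv[:,1],uv[:,0]].astype(float);w=np.linalg.inv(cfw)
    p=np.c_[(uv[:,0]-m['cx'])/m['fx']*t,-(uv[:,1]-m['cy'])/m['fy']*t,-t]
    return p@w[:3,:3].T+w[:3,3]
def comps(img,c,amin=40):
    n,l,st,ce=cv2.connectedComponentsWithStats(mask(img,c),connectivity=8)
    for i in range(1,n):
        if st[i,4]>=amin: yield ce[i],st[i,4],l==i
E
python3 - <<'E'
from rig import *
from h import *
img=cv2.imread('pics/top0.png');d=np.load('pics/top0.npy');m=camera_model('top');T=m['camera_from_world']
for c in HUE:
    for ce,a,k in comps(img,c):
        uv=np.argwhere(k)[:,::-1]
        z=np.percentile(cloud(uv,d,m,T)[:,2],80)
        zp=0.004 if z<0.015 else 0.036
        cn=max(cv2.findContours(k.astype(np.uint8),cv2.RETR_EXTERNAL,cv2.CHAIN_APPROX_NONE)[0],key=len)
        P=to_plane(cn,m,T,zp)[:,:2]*1000
        r=cv2.minAreaRect(P.astype(np.float32))
        print(c,ce.round(),a,'z%.1f'%(z*1e3),'rect c',np.round(r[0]),'size',np.round(r[1]),'ang',round(r[2]))
cv2.imwrite('pics/crop0.png',cv2.resize(img[125:265,125:500],None,fx=2.1,fy=2.1,interpolation=cv2.INTER_CUBIC))
E
```

```text
orange [384.  13.] 48 z-747.2 rect c [1087. -206.] size [23. 48.] ang 85
orange [295.  40.] 97 z-744.7 rect c [1004.   45.] size [91. 22.] ang 1
orange [247.  45.] 130 z-746.3 rect c [993. 180.] size [26. 90.] ang 74
orange [229.  43.] 79 z-746.6 rect c [991. 237.] size [23. 79.] ang 85
orange [369.  47.] 98 z-746.1 rect c [ 989. -156.] size [82. 31.] ang 11
orange [386.  47.] 146 z-745.9 rect c [ 989. -207.] size [28. 84.] ang 81
orange [106.  48.] 44 z-745.7 rect c [972. 577.] size [20. 49.] ang 75
orange [525.  49.] 48 z-747.4 rect c [ 973. -596.] size [23. 41.] ang 64
orange [85. 93.] 223 z14.8 rect c [841. 621.] size [20. 87.] ang 19
orange [279. 153.] 259 z37.2 rect c [665.  85.] size [46. 49.] ang 78
orange [151. 178.] 242 z32.9 rect c [599. 417.] size [54. 56.] ang 72
orange [348. 229.] 315 z5.8 rect c [467. -96.] size [65. 65.] ang 0
yellow [346. 155.] 264 z5.5 rect c [669. -93.] size [64. 67.] ang 0
yellow [408. 174.] 245 z37.2 rect c [ 609. -252.] size [47. 51.] ang 88
yellow [260. 192.] 54 z52.6 rect c [561. 132.] size [18. 18.] ang 1
green [261. 193.] 517 z50.8 rect c [559. 130.] size [72. 70.] ang 30
green [218. 235.] 293 z5.9 rect c [452. 243.] size [69. 70.] ang 69
green [276. 237.] 238 z37.4 rect c [445.  89.] size [47. 47.] ang 36
blue [212. 171.] 276 z5.5 rect c [621. 265.] size [79. 53.] ang 0
blue [429. 214.] 142 z27.2 rect c [ 503. -302.] size [47. 24.] ang 81
blue [404. 239.] 275 z37.4 rect c [ 440. -233.] size [34. 68.] ang 82
```

View pics/crop0.png

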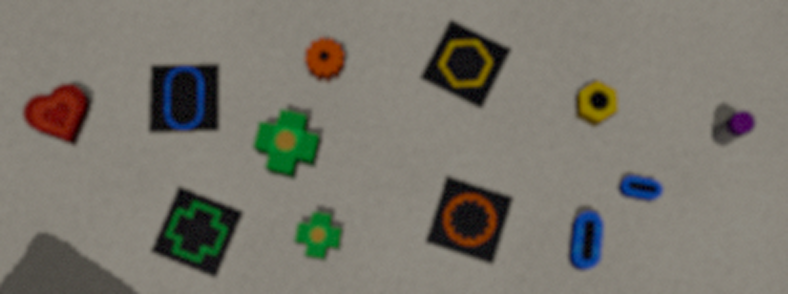

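The crop confirms it: the small cross is at (276,237), 47 mm wide in its mask and 37 mm tall, against 70 mm wide and 50 mm tall for the other. The long link is at (404,239), about 68x34 mm, against 47x24 mm. I'll take two wrist shots from above to get precise positions and yaws.

```bash
cat >> h.py <<'E'
from rig import *
from scipy.spatial.transform import Rotation as R
def ori(psi): return (R.from_euler('z',psi)*R.from_euler('x',np.pi)).as_rotvec()
def shoot(name=None):
    p,o=get_tcp_pos(),get_orientation()
    img,d=read_camera('wrist');m=camera_model('wrist')
    w=np.eye(4);w[:3,:3]=R.from_rotvec(o).as_matrix();w[:3,3]=p
    T=np.linalg.inv(w@m['tool_from_camera'])
    if name: cv2.imwrite(f'pics/{name}.png',img)
    return img,d,m,T
FOLD={'orange':1,'yellow':6,'green':4,'blue':2}
def survey(img,d,m,T,amin=150):
    out=[]
    for c in HUE:
        for ce,a,k in comps(img,c,amin):
            uv=np.argwhere(k)[:,::-1];P=cloud(uv,d,m,T);z=np.percentile(P[:,2],85)
            top=np.zeros(k.shape,np.uint8);sel=uv[P[:,2]>z-0.008];top[sel[:,1],sel[:,0]]=1
            cs=cv2.findContours(top,cv2.RETR_EXTERNAL,cv2.CHAIN_APPROX_NONE)[0]
            cn=max(cs,key=cv2.contourArea);f=cv2.drawContours(np.zeros_like(top),[cn],-1,1,-1)
            zp=0.004 if z<0.015 else 0.036
            W=to_plane(np.argwhere(f)[:,::-1],m,T,zp)[:,:2];cc=W.mean(0)
            q=(W-cc)@[1,1j];n=FOLD[c]
            yaw=np.degrees(np.angle((q**n).sum())/n)
            r=cv2.minAreaRect((W*1000).astype(np.float32))
            out.append((c,zp<.01,cc,yaw,z))
            print(c,'PAD' if zp<.01 else 'part',ce.round(),'z%.1f'%(z*1e3),'c',(cc*1000).round(1),'rectc',np.round(r[0],1),'size',np.round(r[1]),'yaw%.1f'%yaw)
    return out
E
python3 - <<'E'
from h import *
for i,y in enumerate((.17,-.17)):
    reach([.52,y,.27],ori(np.pi)); print(get_joints().round(2),get_time())
    survey(*shoot(f'w{i}'))
E
```

```text
[ 0.1   0.35  1.4   0.    1.4  -1.47] 1.7167
orange PAD [109. 121.] z5.9 c [468.3 -96.4] rectc [468.9 -96.4] size [64. 64.] yaw78.9
orange part [507. 225.] z32.8 c [597.3 414.9] rectc [598.6 415.7] size [49. 48.] yaw-4.5
orange part [257. 263.] z37.1 c [655.5  87.4] rectc [653.1  87.6] size [25. 50.] yaw8.9
yellow part [ 13. 222.] z34.2 c [ 599.  -230.5] rectc [ 596.8 -227.7] size [19. 31.] yaw18.3
green part [250. 103.] z37.6 c [446.   91.2] rectc [446.3  90.8] size [52. 52.] yaw-8.4
green PAD [375. 110.] z6.1 c [454.1 243.4] rectc [453.  242.7] size [66. 66.] yaw-9.7
green part [285. 195.] z51.2 c [560.9 129.1] rectc [561.9 129. ] size [77. 77.] yaw-13.0
blue PAD [  4. 104.] z12.1 c [ 446.7 -225. ] rectc [ 444.8 -222.9] size [11. 64.] yaw-12.8
blue PAD [385. 233.] z6.0 c [622.5 265.4] rectc [622.9 265.1] size [84. 49.] yaw1.6
[-0.53  0.35  1.4   0.    1.4  -2.1 ] 3.05
orange PAD [375. 121.] z6.1 c [468.2 -95.5] rectc [468.8 -95.5] size [64. 64.] yaw156.0
orange part [492. 260.] z36.7 c [656.6  68.5] rectc [654.9  66.9] size [17. 25.] yaw-178.9
yellow part [254. 231.] z37.4 c [ 611.5 -253.9] rectc [ 611.8 -254. ] size [47. 53.] yaw1.9
yellow PAD [370. 257.] z6.0 c [658.3 -93. ] rectc [662.4 -92.7] size [44. 67.] yaw0.9
green part [533. 102.] z37.5 c [445.6  88.1] rectc [446.1  88.3] size [57. 53.] yaw-10.0
green PAD [626. 113.] z6.2 c [457.8 222.5] rectc [459.9 224. ] size [72. 31.] yaw21.1
green part [553. 195.] z51.2 c [561.6 139.2] rectc [562.5 139. ] size [83. 75.] yaw-13.6
blue part [261.  97.] z37.5 c [ 440.2 -235.4] rectc [ 441.  -235.4] size [35. 69.] yaw-7.1
blue part [209. 152.] z27.4 c [ 504.7 -301.8] rectc [ 504.7 -301.8] size [50. 25.] yaw82.1
blue PAD [623. 215.] z6.5 c [594.2 254.5] rectc [595.6 255.2] size [19. 44.] yaw-44.0
```

```bash
python3 -c "
import cv2,numpy as np
cv2.imwrite('pics/w01.png',cv2.resize(np.vstack([cv2.imread('pics/w0.png'),cv2.imread('pics/w1.png')]),(480,600)))"
```

```text
(no output)
```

View pics/w01.png

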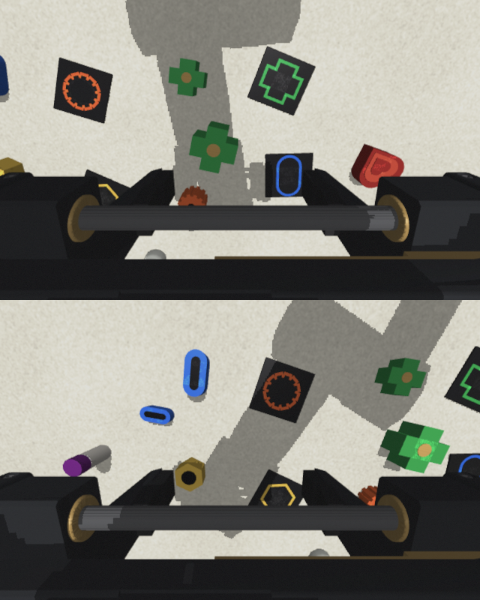

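The wrist shots give the cross, cross pad, link, link pad, gear pad and nut clearly. The gripper partly hides the nut pad and the gear, so I'll take one closer shot over each.

```bash
python3 - <<'E'
from h import *
for i,(x,y) in enumerate(((.69,-.17),(.67,.15))):
    reach([x,y,.22],ori(np.pi)); print(get_joints().round(2),get_time())
    survey(*shoot(f'v{i}'))
a=cv2.imread('pics/w0.png')[50:170,310:470];b=cv2.imread('pics/v0.png')[60:260,200:460];
c=cv2.imread('pics/v1.png')[60:260,200:460]
cv2.imwrite('pics/chk.png',np.hstack([cv2.resize(k,(260,200),interpolation=cv2.INTER_CUBIC) for k in(a,b,c)]))
E
```

```text
[-0.41  0.77  0.85 -0.    1.52 -1.98] 3.8417
orange part [552. 153.] z37.5 c [668.3  83.9] rectc [668.9  83.9] size [54. 49.] yaw177.7
yellow part [236.  99.] z37.5 c [ 613.2 -254. ] rectc [ 613.5 -254.1] size [53. 46.] yaw1.7
yellow PAD [385. 150.] z6.0 c [668.9 -92.5] rectc [669.7 -92.3] size [68. 60.] yaw-26.7
green part [625.  43.] z51.5 c [562.  124.2] rectc [565.8 120.7] size [74. 35.] yaw23.2
blue part [190.   2.] z16.0 c [ 526.6 -288.3] rectc [ 527.2 -290.8] size [ 3. 28.] yaw87.6
[ 0.05  0.71  0.96 -0.    1.47 -1.52] 5.1083
orange part [582. 103.] z32.7 c [596.4 413.3] rectc [600.7 415. ] size [50. 49.] yaw-163.7
orange part [261. 171.] z37.5 c [668.   86.7] rectc [668.4  86.7] size [48. 50.] yaw-163.8
yellow PAD [110. 167.] z5.9 c [668.9 -93.8] rectc [669.5 -93.9] size [68. 60.] yaw-26.5
green part [293.  59.] z51.3 c [556.4 125.2] rectc [558.4 127.5] size [78. 72.] yaw-15.3
blue PAD [422. 125.] z6.1 c [621.9 265.4] rectc [623.4 265.4] size [84. 48.] yaw1.4
```

View pics/chk.png

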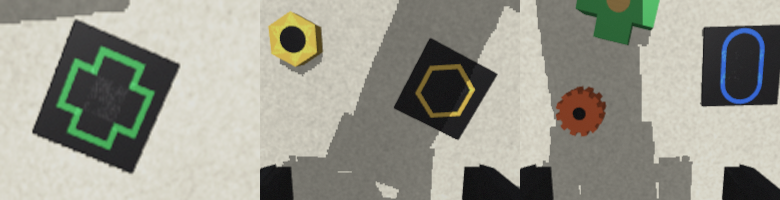

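The cross outline is clearly turned about 20°, so the fourth-order moment is weak for a plus shape. I'll use edge directions for the crosses instead. The gear comes first, since the arm is already over it.

```bash
cat >> h.py <<'E'
def edge_yaw(cn,m,T,z,n):
    """length-weighted direction of the straight contour edges, modulo 360/n (deg)"""
    P=to_plane(cv2.approxPolyDP(cn,3,True),m,T,z)[:,:2];e=(np.roll(P,-1,0)-P)@[1,1j]
    return np.degrees(np.angle((e**n/np.abs(e)**(n-2)).sum())/n)
UP=.13
def carry(a,ya,b,yb,fold,w,op,zp=.0205,sym=True):
    """pick at a (yaw ya), place at b (yaw yb); yaws in deg; w=clear opening"""
    a,b=np.array(a)/1e3,np.array(b)/1e3;st=2*np.pi/fold
    best=None;q0=get_joints()
    A=np.radians(ya)+st*np.arange(fold);B=np.radians(yb)+st*np.arange(fold)
    if fold==2: pass
    for s in A:
        q1=solve_ik([*a,UP],ori(s))
        if q1 is None: continue
        for t in B:
            q2=solve_ik([*b,UP],ori(t))
            if q2 is None or max(abs(q1[5]),abs(q2[5]))>2.8: continue
            c=max(np.abs(np.subtract(q1,q0)))+max(np.abs(np.subtract(q2,q1)))
            if best is None or c<best[0]: best=(c,s,t)
    c,s,t=best;print('psi',np.degrees([s,t]).round(),'cost %.2f'%c)
    grip(op);reach([*a,UP],ori(s));move_linear([*a,.016],v=.2)
    grip(w-.006,15);print('width',get_width(),'F',get_grip_force())
    move_linear([*a,UP],v=.25);reach([*b,UP],ori(t));print('held',get_width())
    move_linear([*b,.035],v=.25);move_linear([*b,zp],v=.05)
    grip(op);move_linear([*b,UP],v=.25);print('t',get_time(),'F',get_force().round(1))
E
python3 - <<'E'
from h import *
img=cv2.imread('pics/w0.png')
carry([668,86.5],0,[468.4,-96],0,12,.050,.075)
reach([.46,.16,.22],ori(np.pi))
s=shoot('x0');survey(*s);img,d,m,T=s
for ce,a,k in comps(img,'green',150):
    uv=np.argwhere(k)[:,::-1];P=cloud(uv,d,m,T);z=np.percentile(P[:,2],85)
    top=np.zeros(k.shape,np.uint8);sel=uv[P[:,2]>z-.008];top[sel[:,1],sel[:,0]]=1
    cn=max(cv2.findContours(top,0,1)[0],key=cv2.contourArea)
    print(ce.round(),z,'edge yaw',edge_yaw(cn,m,T,z,4))
print(get_time())
E
```

```text
psi [180. 120.] cost 0.86
width 0.04974705707388963 F 15.000006901100278
held 0.04992780767173855
t 11.0583 F [-0.3  0.3 -0.5]
orange part [ 90. 179.] z41.0 c [468.5 -97.7] rectc [469.2 -97.8] size [56. 50.] yaw-77.7
green PAD [390. 162.] z6.1 c [452.4 242.8] rectc [452.9 242.7] size [67. 67.] yaw-20.3
green part [254. 159.] z37.5 c [444.9  91.2] rectc [445.2  91.4] size [52. 54.] yaw-8.4
green part [293. 249.] z51.0 c [552.  128.9] rectc [549.  129.2] size [81. 55.] yaw-28.8
blue PAD [397. 315.] z5.9 c [656.9 264.3] rectc [655.5 263.8] size [45. 19.] yaw82.8
[390. 162.] 0.006075284892349283 edge yaw -20.590357574968312
[254. 159.] 0.0374579741324198 edge yaw -10.199223856093942
[293. 249.] 0.05095614613806232 edge yaw -9.5202551495725
12.1667
```

View pics/x0.png

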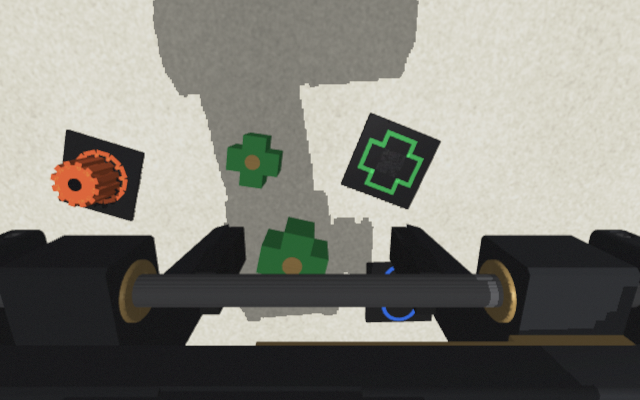

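The gear sits on its pad at (75,185). The cross outline is at yaw −20.5° and the cross at −9.5°. Next come the cross, link and nut.

```bash
python3 - <<'E'
from h import *
carry([445.2,90.8],-9.5,[452.8,243],-20.5,4,.054,.075)
carry([440.5,-235.3],-7.1,[622.3,265.4],1.4,2,.034,.060)
carry([612.8,-254],1.8,[669,-93],-26.6,6,.046,.072)
reach([.45,.3,.25],ori(np.pi))
p,d=read_camera('top');cv2.imwrite('pics/end.png',cv2.resize(p[125:265,125:500],None,fx=2.1,fy=2.1,interpolation=cv2.INTER_CUBIC))
m=camera_model('top');survey(p,d,m,m['camera_from_world'],80)
print(get_time())
E
```

```text
psi [170. 160.] cost 0.76
width 0.053832375895447426 F 15.000556069426239
held 0.05384829208962286
t 17.4 F [ 0.5  1.4 -0.2]
psi [173. 181.] cost 2.18
width 0.034057500247276926 F 15.000374426599592
held 0.033960592448137886
t 25.4417 F [ 0.2 -0.2 -0.2]
psi [122. 153.] cost 1.09
width 0.04601050743447995 F 15.000383388251066
held 0.04585348780389183
t 32.3833 F [-1.  -0.6 -1.1]
orange PAD [50. 28.] z-745.1 c [1065.   739.8] rectc [1063.8  739.3] size [52. 22.] yaw0.3
orange PAD [104.  30.] z-745.5 c [1032.9  568. ] rectc [1035.7  568.3] size [171.  58.] yaw-125.0
orange PAD [155.  28.] z-745.7 c [1009.5  433.4] rectc [1013.1  443.4] size [132.  65.] yaw-2.9
orange PAD [185.  30.] z-745.2 c [1025.2  355.5] rectc [1036.8  358.8] size [172.  53.] yaw-30.4
orange PAD [242.  30.] z-745.7 c [1031.5  197.8] rectc [1037.3  199.1] size [105. 173.] yaw174.8
orange PAD [286.  30.] z-745.5 c [1034.8   51.4] rectc [1037.7   56.6] size [172.  79.] yaw-179.6
orange PAD [321.  28.] z-745.3 c [1030.4  -33.2] rectc [1038.4  -26.1] size [ 69. 173.] yaw179.9
orange PAD [380.  30.] z-745.7 c [1028.6 -191
[... 1018 characters left out ...]
-745.1 c [ 985.8 -487.7] rectc [ 991.1 -491.6] size [25. 82.] yaw-161.0
orange PAD [85. 93.] z14.9 c [841.1 622. ] rectc [841.2 621.3] size [20. 87.] yaw85.8
orange part [348. 229.] z40.5 c [467.1 -97.5] rectc [467.  -98.3] size [46. 48.] yaw-27.2
yellow part [346. 154.] z40.6 c [667.5 -94.1] rectc [667.5 -94.2] size [46. 52.] yaw-27.0
green part [261. 193.] z51.5 c [559.  131.1] rectc [558.5 130.8] size [71. 70.] yaw-13.0
green part [215. 236.] z41.6 c [452.5 244.6] rectc [452.2 243.8] size [51. 54.] yaw-16.2
blue part [212. 171.] z41.0 c [621.  264.7] rectc [620.3 264.7] size [69. 31.] yaw2.2
blue part [429. 214.] z27.9 c [ 503.3 -302.1] rectc [ 503.4 -302.4] size [46. 24.] yaw79.9
34.1333
```

View pics/end.png

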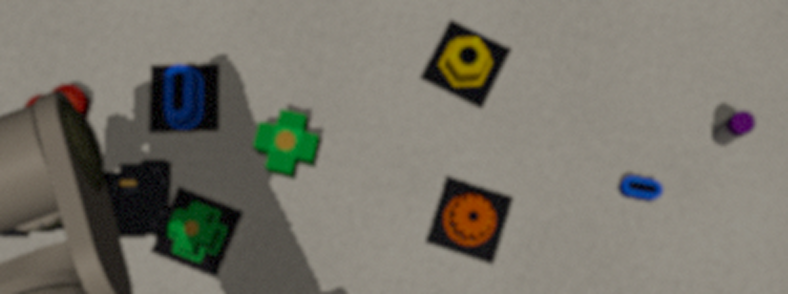

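All four prints lie in their outlines in the crop: link (184,98), cross (193,230), nut (465,62) and gear (470,220). They measure within about 2 mm of centre, with tops at about 40 mm and yaws matching. I'm handing in.

```bash
python3 -c "
from rig import *
print(job_done())"
```

```text
the job is handed in; nothing more can be done
None
```

I set the gear, nut, link and small cross on their matching pads, each about 2 mm or less from centre and turned to fit by the camera, let go of them without going near the heart box or glue stick, and handed the job in at about 34 s; no verdict came back.

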